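# Tip the tub's lid out of the rack and snap it on

## Robot

A 7-joint arm with a two-finger parallel gripper is mounted at the origin on a cart in front of the work surface, level with it; the furniture and walls round the work are solid. World frame = base frame: x ahead of the robot, y to its left, z up, the work surface at z = 0. Lengths are in mm, angles in degrees, forces in N, time in s.
With the tool pointing down it reaches from about 425 to 950 mm from the base axis. Payload 16.7 kg.
Tool frame: the origin (TCP) lies on the mounting face of the last link; the fingertips stand 199 mm ahead of it and the grasp point (between the pads) lies 180 mm ahead of it; z points along the fingers, y is the line along which they close (so a half turn about z gives the same grasp; the last joint's range is limited). The gripper opens to 94 mm and grips with 3 to 60 N. Pads are 16 mm wide; open, the fingers measure 119 mm over their backs; the gripper's body (75 mm by 177 mm) begins 78 mm behind the grasp point.
Start: joints at [59.101, 24.414, 4.234, 92.017, -1.954, 63.644, -3.845], TCP at [256.467, -624.35, 404.667] pointing down, gripper open.
Joint ranges: [-163.25, 163.25], [-28.42, 122.38], [-70.27, 78.77], [12.13, 141.07], [-58.53, 238.53], [9.26, 117.41], [-156.51, 156.51]. Speed limits (degrees/s): [108.29, 108.29, 136.94, 136.94, 172.46, 172.46, 172.46].

## Interface

Orientations are given as [roll, pitch, yaw] about the fixed x, y, z axes, in that order (R = Rz(yaw) Ry(pitch) Rx(roll)).
In Python, from plant import robot gives the robot as it stands.
- The arm moves only by the tool step_arm, never from a script. Its argument "steps" is text: rows parted by semicolons, each of 5 numbers parted by spaces: the shift along the tool's x, y, z in cm, then the turn about the tool's z in degrees, then the finger opening in cm, from 0 to 9.4. In form: tx ty tz yaw grip; .... A call has 1 to 8 rows; each row shifts and turns the commanded pose from where the row before left it, along the tool's axes as they then stand; what a row does not reach is not made up. A row lasts 1/10 s, in which the tool goes at most 50 mm and 8.59 degrees, less where a joint would pass 70% of its speed; a pose out of reach is approached as far as the arm can. A call with a gripper value outside its range is refused whole. The fingers move at their own pace and stop on an object; "force" is the grip in N (left out, the last holds). Time passes only in rows, so rows that do not move let the fingers close. It gives the time, the measured TCP pose, the force, the opening and the grip force at its end, in the units of the state.
- robot.get_obs(): the state, without advancing time (a new reading comes with each control period).
- robot.read_camera(name): name is "scene" or "side" or "wrist"; returns the picture (400x640x3 uint8, red, green, blue); there is no depth.
- robot.camera_info(name): a dict with "camera_matrix" (3x3 intrinsics, pixels), "k1" (the pictures are not rectified: a ray, as slopes to the right and down, at radius r is drawn at 1 + k1 r^2 times it, then the intrinsics apply), "world_to_cam" (4x4, takes a point from world to camera coordinates); the wrist camera has in their place "hand_eye" (4x4, takes a point from camera to tool coordinates, whose origin is the TCP and whose axes are the flange's). Camera axes: x right, y down, z forward; pixel columns grow to the right and rows downward; lengths in mm; the calibration is good to about 2 mm. A picture is of the moment at which its call begins: read the wrist's pose just before it. camera_info takes no time and is no camera call.
- robot.hand_in(): hands the job in; it is judged then, once.
The state is a dict: "clock": time; "qpos": joint angles; "joint_velocities": joint speeds; "effort": joint torques, N m; "tcp_pos": TCP position; "ee_rot": TCP orientation; "contact_force": force on the tool from outside, world axes, zero at the start; "torque": the same for the moment, N m; "finger_gap": finger opening in mm; "grasp_force": force on a finger pad.
Only numpy, scipy, OpenCV 4.12 (cv2) and the standard library are available. Lean on these libraries where they do the work, as an engineer would, in place of code of your own. Each camera call takes 0.05 s, during which the arm holds its last target. There are 200 camera calls.

## Task

Close the tub of walnuts with the orange lid. Pull the lid's tab towards the front of the rack, so that the lid tips out from between the dividers and comes to rest on its long edge in the front run of its groove; take it from there by its upper edge, lay it flat on the table with the grip bar up and let go; then take it by the bar, set it on the tub and press it fully home so that both catches snap over. Leave the other two lids and the cups, tumbler and shaker where they stand, and let go of everything at the end.

Things in the scene. Friction and masses are not known exactly. Their poses are not given: they have to be found in the camera images.
- orange_lid: Orange rectangular snap lid, 150 x 115 mm, about 90 g, starts upright in one of the rack's three slots, tab up, bar towards the rack's -y. Origin: centre of its underside (open edge of the skirt); x along the 150 mm side towards the tab, y along the 115 mm side, z up when it lies on its skirt, bar on top. Rim 20 mm thick (top at z 20), skirt inside 16 deep, 142 (x) by 102 mm (y).
- blue_lid: Blue lid of the same shape, for another tub; upright in another slot of the rack. Leave it.
- white_lid: White lid of the same shape, for another tub; upright in another slot of the rack. Leave it.
- lid_rack: Fixed wooden rack, x -185 to 128 mm, 130 mm wide; origin on the table, middle line, where the tall dividers begin; -x is its front, towards the robot. Three grooves along x, 24 mm wide, 26 deep, floor at z 6 mm, centres at y 48, 8 and -32 mm. At x 3 to 123 mm dividers (5 mm, to z 148) fit close round the upright lids, whose top edge is at z 156 mm, tab to z 174. Lids span x 3 to 118 mm.
- tub: White open food tub, orange rim, loose, about 0.45 kg with the walnuts fixed in it; 138 (x) by 98 mm (y) at the rim, 70 mm high. Origin: centre of its underside, z up. In the middle of each long side an orange spring catch, 44 mm wide, sticks out 4.5 mm, with a ramp from z 69 down to z 60 mm.
- salt_shaker: Salt shaker, 44 mm across, 90 mm high, loose; origin at its foot. Leave it.
- mug: Dark and green mug, 82 x 117 x 94 mm, loose; origin at its foot, middle of its outline. Leave it. Near it a fixed lamp hangs over the table: its shade is about 200 mm wide, mouth 0.58 m above the table at x 0.58, y -0.27 m; keep the arm clear of it.
- tumbler: Clear tumbler, 76 mm across, 86 mm high, loose; origin at its foot. Leave it. Near it the other fixed lamp hangs: same shade, mouth 0.57 m above the table at x 0.65, y 0.36 m; keep the arm clear of it.
- espresso_cup: Small brown cup, 67 x 94 x 58 mm, loose; origin at its foot, middle of its outline. Leave it.
- lid_tab (a point): Middle of the orange lid's tab, a tongue on its +x edge: 18 mm long (lid x 75 to 93 mm), 30 mm wide along lid y, 6 mm thick (lid z 14 to 20 mm). With the lid in its slot it stands up 18 mm above the lid's top edge, with free air before and behind it. Axes as the lid's.
- lid_bar (a point): Middle of the top of the orange lid's grip bar: 60 mm along lid x, 16 mm along lid y, 12 mm high (lid z 20 to 32 mm). Axes as the lid's.
- rack_front (a point): Middle of the rack's front floor, 90 mm ahead of its origin. Ahead of x = 3 mm only the groove sides stand (to z 32 mm). A lid whose tab is pulled to -x tips over its lower front corner, falls by itself past about 37 degrees and ends on its long edge in its groove: centre about 70 to 80 mm ahead of the rack's origin, tab to -x, lid -y up, upper edge at z 121 mm, bar still to the rack's -y. Axes as the rack's.
- tub_rim (a point): Centre of the tub's mouth, at rim height. The orange lid fits with its long side along the tub's, either way round, 2 mm clearance a side, rounded rim. It first rests on the catch ramps about 10 mm too high; pressed with some 5 to 15 N in the middle (and then over a long side, if that still stands high) it snaps past them and sits on the rim: lid origin 54 mm above the tub's origin. Axes as the tub's.

How it is judged (in metres and radians):
On the way, in this order (a step that is already met when the one before it is completed fails the run):
1. the orange lid has tipped out of its slot and rests on its long edge in the front run of a groove of the rack (angle between orange_lid's own x axis and vertical between 1.35 and 1.79 rad and angle between orange_lid's own y axis and vertical above 2.74 rad and x of orange_lid in the frame of lid_rack between -0.15 and -0.03 m and z of orange_lid in the frame of lid_rack below 0.075 m and contact force between orange_lid and lid_rack above 0.2 N), for 0.2 s.
2. the orange lid lies flat on the table, bar up, let go (angle between orange_lid's own z axis and vertical below 0.1 rad and height (world z) of orange_lid below 0.008 m and contact force between each of the arm, the fingers and orange_lid below 0.05 N and linear speed of orange_lid below 0.02 m/s), for 0.3 s.
At the end, for the whole second after the job is handed in: The orange lid is snapped fully home on the tub (its origin less than 56.5 mm above the tub's; 54 mm is fully seated), centred within 6 mm and square within 0.08 rad, level on the tub within 0.04 rad; the tub stands upright (within 0.06 rad) on the table; both at rest (z of orange_lid in the frame of tub between 0.05 and 0.0565 m and horizontal distance between orange_lid and tub below 0.006 m and angle between the x axis of orange_lid and the x axis of tub, either way round below 0.08 rad and angle between the z axis of orange_lid and the z axis of tub, either way round below 0.04 rad and angle between tub's own z axis and vertical below 0.06 rad and height (world z) of tub below 0.008 m and linear speed of each of orange_lid, tub below 0.02 m/s); the robot touches nothing.
It fails at once if the blue or the white lid is moved by more than 30 mm (distance of any of blue_lid, white_lid from where it was at the start of the episode above 0.03 m).
It fails at once if the salt shaker, mug, tumbler or espresso cup is moved by more than 30 mm (distance of any of salt_shaker, mug, tumbler, espresso_cup from where it was at the start of the episode above 0.03 m).
It fails at once if the tub is tipped by more than 0.3 rad (angle between tub's own z axis and vertical above 0.3 rad).
It also fails if it takes over 72 s, if anything falls off the work surface, if the arm or the gripper's body presses on something with over 40 N, if the wrist force passes 120 N, or if a joint passes its speed limit or range.

## Working session

There is one attempt and no reset: what is moved stays moved. The work goes in short steps, Python scripts to look and compute and a tool call to move; the robot and the scene stay as the last step left them, time stands still between calls to the robot, and variables do not carry over. Pictures are saved under pics/ and viewed, at most 10 in all, crops included, and the job is handed in when it is done.

Besides the shell and the picture viewer there is one more tool, called after "Request:" as name(argument=value, ...) on one line, values as JSON. step_arm: Moves the arm, as the interface text tells. Its arguments: {"type":"object","properties":{"steps":{"type":"string"},"force":{"type":"number"}},"required":["steps"]}

```bash
mkdir -p pics; ls; python3 - <<'E'
from plant import robot
import cv2,numpy as np
o=robot.get_obs();print(o['clock'],o['tcp_pos'],o['ee_rot'],o['finger_gap'])
for n in('scene','side','wrist'):
    i=robot.camera_info(n);print(n,{k:np.round(v,3).tolist() for k,v in i.items()})
    im=robot.read_camera(n);cv2.imwrite(f'pics/{n}0.png',im[:,:,::-1])
E
```

```text
pics
0.0 [ 256.42866945 -624.19872738  403.9584267 ] [-1.79926370e+02  7.09738803e-03  2.23338940e+01] 94.03552950678319
scene {'camera_matrix': [[389.393, 0.0, 314.534], [0.0, 389.393, 196.046], [0.0, 0.0, 1.0]], 'k1': 0.001, 'world_to_cam': [[-0.799, -0.601, 0.006, 484.238], [-0.438, 0.575, -0.692, 316.586], [0.412, -0.555, -0.722, 953.947], [0.0, 0.0, 0.0, 1.0]]}
side {'camera_matrix': [[488.271, 0.0, 312.108], [0.0, 488.271, 204.291], [0.0, 0.0, 1.0]], 'k1': -0.003, 'world_to_cam': [[-0.915, -0.402, 0.019, 524.495], [-0.195, 0.402, -0.895, 233.339], [0.352, -0.823, -0.446, 1580.038], [0.0, 0.0, 0.0, 1.0]]}
wrist {'camera_matrix': [[292.219, 0.0, 319.464], [0.0, 292.219, 197.868], [0.0, 0.0, 1.0]], 'k1': -0.037, 'hand_eye': [[-0.0, -0.962, -0.271, 80.309], [1.0, -0.0, 0.0, 0.053], [-0.0, -0.271, 0.962, 19.963], [0.0, 0.0, 0.0, 1.0]]}
```

View pics/scene0.png

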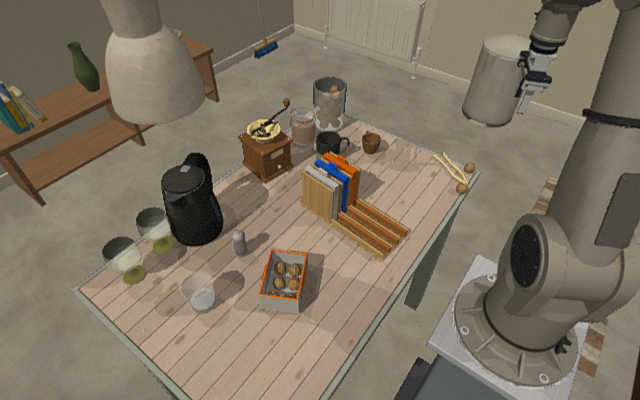

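View pics/side0.png

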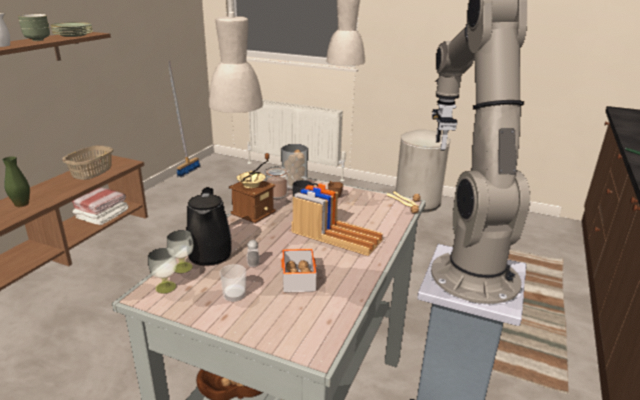

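The scene shows the rack mid-table: white (nearest), blue and orange (far, ~(345,165)) lids, groove fronts at ~(395,240). The tub is at ~(284,280), the shaker at (239,242), the tumbler at (199,291), and the mug and espresso cup are behind the rack. I'll zoom in to get corner pixels.

```bash
cat > h.py <<'E'
import numpy as np,cv2
from plant import robot
from scipy.spatial.transform import Rotation as R
def cam(name,obs=None):
    i=robot.camera_info(name);K=np.array(i['camera_matrix'])
    if name=='wrist':
        T=np.eye(4);T[:3,:3]=R.from_euler('xyz',obs['ee_rot'],degrees=True).as_matrix();T[:3,3]=obs['tcp_pos']
        C=T@np.array(i['hand_eye'])
    else: C=np.linalg.inv(np.array(i['world_to_cam']))
    return K,i['k1'],C
def ray(c,uv):
    K,k,C=c
    p=cv2.undistortPoints(np.array(uv,float).reshape(-1,1,2),K,np.array([k,0,0,0.]))[:,0]
    d=np.c_[p,np.ones(len(p))]@C[:3,:3].T
    return C[:3,3],d
def onplane(c,uv,z):
    o,d=ray(c,uv);z=np.broadcast_to(z,len(d))
    return o+d*((z-o[2])/d[:,2])[:,None]
def proj(c,P):
    K,k,C=c;W=np.linalg.inv(C)
    return cv2.projectPoints(np.array(P,float).reshape(-1,1,3),cv2.Rodrigues(W[:3,:3])[0],W[:3,3],K,np.array([k,0,0,0.]))[0][:,0]
def shot(name,f=None):
    o=robot.get_obs();im=robot.read_camera(name)
    if f: cv2.imwrite('pics/'+f,im[:,:,::-1])
    return im,cam(name,o),o
E
python3 - <<'E'
import cv2
im=cv2.imread('pics/scene0.png')[145:315,220:420]
cv2.imwrite('pics/sc_zoom.png',cv2.resize(im,(700,595),interpolation=cv2.INTER_CUBIC))
E
```

```text
(no output)
```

View pics/sc_zoom.png

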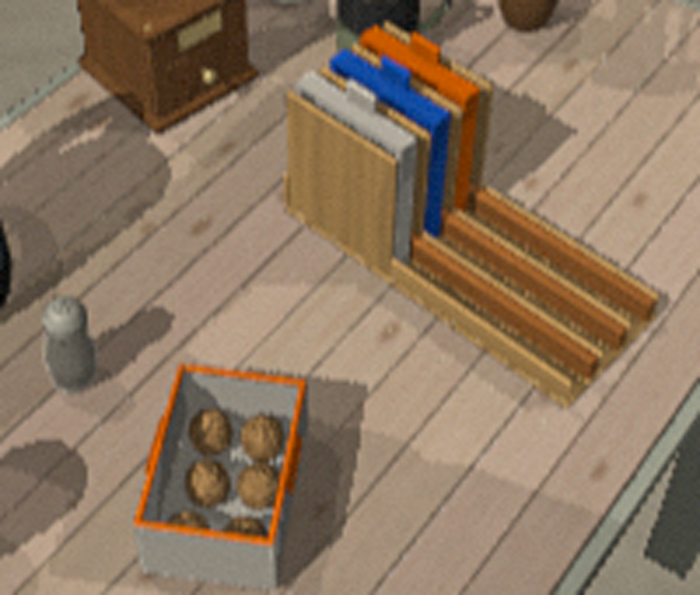

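Zoom: rack near-front foot at (568,405), near-back foot (287,210); tub rim corners (183,368), (303,381), (273,540), (138,524); shaker foot (72,387); orange tab top (425,45).

```bash
python3 - <<'E'
from h import *
np.set_printoptions(precision=1,suppress=True)
c=cam('scene')
z=lambda l:[(220+u/3.5,145+v/3.5) for u,v in l]
A=onplane(c,z([(568,405),(287,210),(393,272)]),0);print('rack feet',A)
B=onplane(c,z([(660,297)]),32);print('far front',B)
C=onplane(c,z([(415,36),(440,50)]),174);print('tab top',C)
D=onplane(c,z([(362,33),(473,100)]),156);print('lid top -y edge? ',D)
T=onplane(c,z([(183,368),(303,381),(273,540),(138,524)]),70);print('tub',T,T.mean(0))
d=T[[0,1]].mean(0)-T[[2,3]].mean(0);print(np.degrees(np.arctan2(d[1],d[0])),np.linalg.norm(d), np.linalg.norm(T[0]-T[1]))
d=A[1]-A[0];print('rack yaw',np.degrees(np.arctan2(d[1],d[0])),np.linalg.norm(d))
print('shaker',onplane(c,z([(72,387)]),0),'tumbler',onplane(c,[(203,308)],0),'cup',onplane(c,[(371,152),(330,155)],0))
E
```

```text
rack feet [[349.3  27.9   0. ]
 [656.7  -1.8  -0. ]
 [539.   -0.2   0. ]]
far front [[334.9 -88.4  32. ]]
tab top [[592.2 -95.5 174. ]
 [566.  -93.4 174. ]]
lid top -y edge?  [[641.5 -89.5 156. ]
 [521.4 -76.5 156. ]]
tub [[578.9 220.7  70. ]
 [500.2 175.7  70. ]
 [436.5 291.   70. ]
 [517.4 337.2  70. ]] [508.3 256.2  70. ]
-61.632781732287846 131.7171644005036 90.63449228255365
rack yaw -5.514184182246213 308.8051816030622
shaker [[674.8 253.3  -0. ]] tumbler [[637.5 425.2   0. ]] cup [[ 618.9 -356.6    0. ]
 [ 727.  -253.     0. ]]
```

Request:
step_arm(steps="0 0 0 7 9.4; 0 0 0 7 9.4; 0 0 0 7 9.4; 0 0 0 7.3 9.4; 1 -3 0 0 9.4; 1 -4 0 0 9.4; 1 -4 0 0 9.4; 1 -4 0 0 9.4")

```text
clock: 0.95
tcp_pos: [312.1, -477.7, 404.4]
ee_rot: [-180.0, 0.0, -6.0]
contact_force: [1.1, -0.4, 0.7]
finger_gap: 94.5
grasp_force: 0.0
```

Request:
step_arm(steps="1 -4 0 0 9.4; 1 -4 0 0 9.4; 1 -4 0 0 9.4; 1 -4 0 0 9.4; 1 -4 0 0 9.4; 1 -4 0 0 9.4; 1 -4 0 0 9.4; 1 -4 0 0 9.4")

```text
clock: 1.75
tcp_pos: [424.8, -167.7, 404.8]
ee_rot: [180.0, -0.0, -6.0]
contact_force: [0.1, -0.7, -0.7]
finger_gap: 94.1
grasp_force: 0.0
```

Request:
step_arm(steps="0.5 -4 0 0 9.4; 0.5 -4 0 0 9.4; 0.5 -3 0 0 9.4; 0 0 0 0 9.4; 0 0 0 0 9.4")

```text
clock: 2.25
tcp_pos: [451.0, -61.3, 404.6]
ee_rot: [180.0, 0.0, -5.9]
contact_force: [-0.5, -0.4, 0.1]
finger_gap: 94.7
grasp_force: 0.0
```

```bash
python3 - <<'E'
from h import *
im,c,o=shot('wrist','w1.png');print(o['tcp_pos'],o['ee_rot'],o['joint_velocities'].round(2) if hasattr(o['joint_velocities'],'round') else o['joint_velocities'])
E
```

```text
[451.01783948 -61.3222703  404.57880895] [ 1.79997385e+02  1.80951709e-02 -5.89544147e+00] [ 1.22 -0.13  1.36  0.16  0.07  0.12  0.4 ]
```

View pics/w1.png

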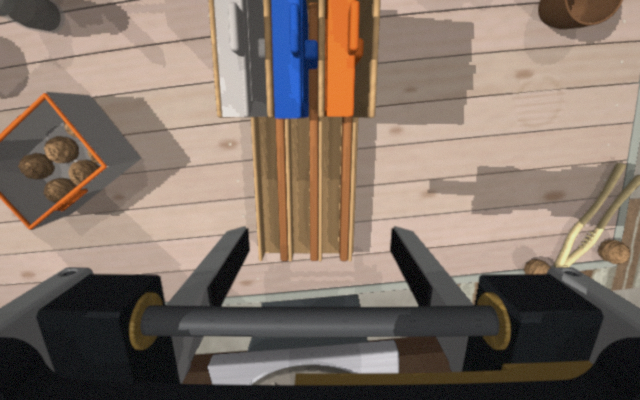

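The wrist view shows the orange lid at columns 328–354 with its front edge at row ~117 and its tab at (357,33). The grooves run straight down the picture to row 258. The tub rim corners are at (45,93), (105,166) and (30,229).

```bash
python3 - <<'E'
from h import *
np.set_printoptions(precision=1,suppress=True)
im,c,o=shot('wrist')
hsv=cv2.cvtColor(im,cv2.COLOR_RGB2HSV)
m=((hsv[...,0]<13)&(hsv[...,1]>190)&(hsv[...,2]>120)).astype(np.uint8)
l=m.copy();l[:,:300]=0;l[130:]=0
# rows: left and right col
for r in range(2,120,6):
    x=np.where(l[r])[0]
    if len(x): print(r,x.min(),x.max(),end=' | ')
print()
fx=np.where(l.any(1))[0].max();print('front row',fx)
p=onplane(c,[(333,117.5),(352,117.5)],156);print('lid front top',p)
g=onplane(c,[(256,122),(261,260),(346,122),(348,258),(353,260)],32);print('groove tops',g)
t=m.copy();t[:,200:]=0
q=cv2.findContours(t,0,2)[0];q=max(q,key=cv2.contourArea)
print('tub',cv2.approxPolyDP(q,4,True)[:,0].tolist())
print(onplane(c,[(45,93),(105,166),(30,229)],70))
E
```

```text
2 326 356 | 8 326 357 | 14 326 357 | 20 325 356 | 26 325 356 | 32 325 356 | 38 325 357 | 44 325 360 | 50 325 360 | 56 324 353 | 62 325 353 | 68 324 353 | 74 324 352 | 80 325 352 | 86 324 352 | 92 325 352 | 98 325 352 | 104 325 351 | 110 325 351 | 
front row 115
lid front top [[528.3 -80.  156. ]
 [526.8 -94.3 156. ]]
groove tops [[ 531.5    4.6   32. ]
 [ 354.    27.1   32. ]
 [ 520.3 -100.3   32. ]
 [ 344.9  -88.9   32. ]
 [ 341.2  -95.3   32. ]]
tub [[44, 94], [0, 134], [0, 140], [46, 98], [102, 167], [31, 225], [0, 195], [29, 228], [81, 195], [79, 188], [104, 167]]
[[586.9 215.   70. ]
 [503.7 171.6  70. ]
 [440.1 289.3  70. ]]
```

Request:
step_arm(steps="3.3 0.6 0 0 4; 3.3 0.6 0 0 4; 3.3 0.6 0 0 4; 3.3 0.5 0 0 4; 0 0 0 0 4; 0 0 1.5 0 4; 0 0 1.5 0 4; 0 0 0 0 4", force=6)

```text
clock: 3.15
tcp_pos: [578.5, -98.3, 372.0]
ee_rot: [180.0, 0.2, -6.0]
contact_force: [-0.1, -0.3, 0.3]
finger_gap: 40.1
grasp_force: 0.0
```

```bash
python3 - <<'E'
from h import *
im,c,o=shot('wrist','w2.png');print(o['tcp_pos'],o['finger_gap'],o['contact_force'])
E
```

```text
[578.47824008 -98.34514425 371.99544017] 40.1363227631868 [-0.06690201 -0.34855315  0.25361088]
```

View pics/w2.png

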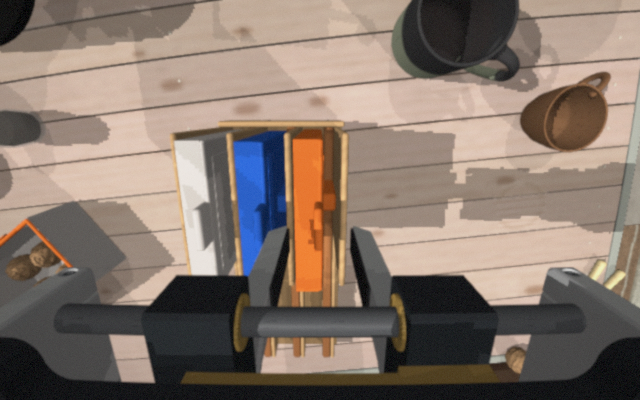

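Tab centre is at ~(319,227), between the fingers (tips at (283,230) and (365,230)), about 9 mm ahead of the grasp axis. Correct, descend and close.

Request:
step_arm(steps="0.9 0 0 0 4; 0 0 1.1 0 4; 0 0 0 0 0; 0 0 0 0 0; 0 0 0 0 0; 0 0 0 0 0; 0 0 0 0 0", force=6)

```text
clock: 3.9
tcp_pos: [588.9, -99.1, 364.0]
ee_rot: [-180.0, -0.0, -6.0]
contact_force: [-0.5, -0.7, 0.9]
finger_gap: 5.9
grasp_force: 6.0
```

Request:
step_arm(steps="-1.4 0 -0.45 0 0; -1.43 0 -0.31 0 0; -1.45 0 -0.18 0 0; -1.47 0 -0.07 0 0; -1.47 0 0.07 0 0; -1.45 0 0.18 0 0; 0 0 0 0 0")

```text
clock: 4.6
tcp_pos: [500.4, -90.0, 371.5]
ee_rot: [180.0, 0.0, -6.0]
contact_force: [-0.6, 0.2, -0.9]
finger_gap: 5.7
grasp_force: 6.0
```

```bash
python3 - <<'E'
from h import *
im,c,o=shot('side');print(o['tcp_pos'],o['finger_gap'],o['grasp_force'],o['contact_force'])
a=cv2.resize(im[130:270,250:420],(680,560),interpolation=2);cv2.imwrite('pics/s3.png',a[:,:,::-1])
E
```

```text
[500.44082325 -90.01279075 371.48242112] 5.67737589726834 5.999769642949104 [-0.59805623  0.16759449 -0.85229979]
```

View pics/s3.png

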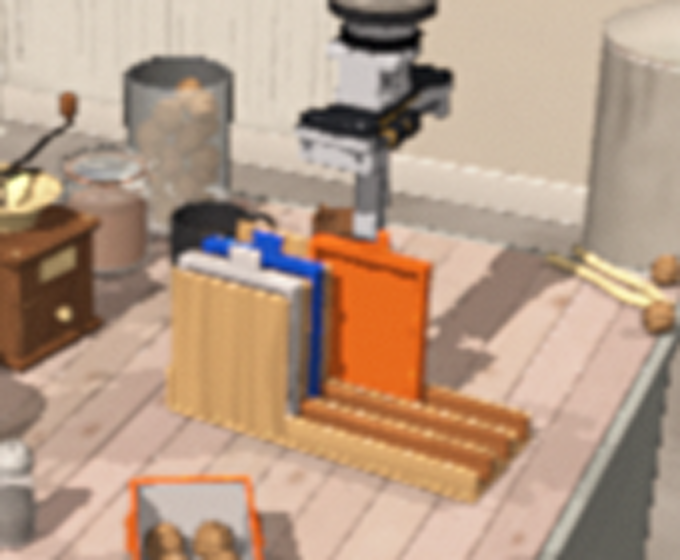

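The lid did not tip: it slid forward upright in its groove, since the grip held it square. I'll push it back the same way, let go, and then hook behind the tab with closed fingers.

Request:
step_arm(steps="1.45 0 -0.18 0 0; 1.47 0 -0.07 0 0; 1.47 0 0.07 0 0; 1.45 0 0.18 0 0; 1.43 0 0.31 0 0; 1.4 0 0.45 0 0; 0 0 0 0 0; 0 0 0 0 4")

```text
clock: 5.45
tcp_pos: [588.9, -99.0, 363.2]
ee_rot: [-180.0, 0.1, -6.0]
contact_force: [-1.3, -0.2, 0.1]
finger_gap: 11.1
grasp_force: 0.0
```

Request:
step_arm(steps="0 0 0 0 4; 0 0 0 0 4; 0 0 0 0 4; 0 0 -1.5 0 4; 0 0 -1.5 0 4; 0 0 0 0 4; 0 0 0 0 4")

```text
clock: 6.15
tcp_pos: [589.0, -99.1, 394.7]
ee_rot: [180.0, -0.1, -6.0]
contact_force: [1.1, -0.1, 0.2]
finger_gap: 40.2
grasp_force: 0.0
```

```bash
python3 - <<'E'
from h import *
im,c,o=shot('wrist','w4.png');print(o['tcp_pos'],o['finger_gap'])
hsv=cv2.cvtColor(im,cv2.COLOR_RGB2HSV)
l=((hsv[...,0]<13)&(hsv[...,1]>190)&(hsv[...,2]>120)).astype(np.uint8)
l[:,:270]=0;l[:,380:]=0
for r in range(100,320,8):
    x=np.where(l[r])[0]
    if len(x): print(r,x.min(),x.max(),end=' | ')
E
```

```text
[588.96548058 -99.0940873  394.66405082] 40.15843224330621
156 297 323 | 164 297 323 | 172 298 324 | 180 298 323 | 188 298 324 | 196 298 324 | 204 298 334 | 212 298 334 | 220 299 323 | 228 299 323 | 236 299 322 | 244 299 322 | 252 299 322 | 260 299 322 | 268 300 322 | 276 300 322 | 284 300 322 |
```

View pics/w4.png

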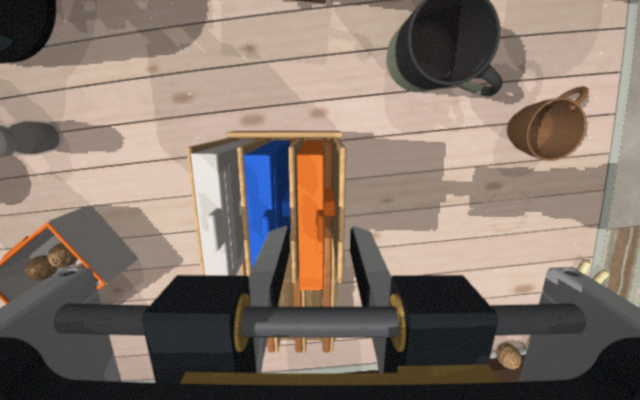

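The lid is back in its slot (columns 299–323, front edge at row 289). Now I'll close the fingers, go down behind the tab and pull to -x.

Request:
step_arm(steps="1.4 0 0 0 0; 1.4 0 0 0 0; 0 0 0 0 0; 0 0 0 0 0; 0 0 1.5 0 0; 0 0 1.4 0 0; 0 0 0 0 0; 0 0 0 0 0")

```text
clock: 7.0
tcp_pos: [616.5, -102.0, 364.0]
ee_rot: [-180.0, 0.1, -6.0]
contact_force: [-0.3, 0.6, 0.3]
finger_gap: 0.4
grasp_force: 0.0
```

Request:
step_arm(steps="-0.6 0 0 0 0; -0.8 0 -0.2 0 0; -0.8 0 -0.35 0 0; -0.8 0 -0.3 0 0; -0.8 0 -0.25 0 0; -0.8 0 -0.15 0 0; 0 0 0 0 0")

```text
clock: 7.7
tcp_pos: [570.1, -97.2, 377.7]
ee_rot: [180.0, -0.0, -6.0]
contact_force: [0.0, 0.0, 0.8]
finger_gap: -0.1
grasp_force: 0.1
```

```bash
python3 - <<'E'
from h import *
im,c,o=shot('side');print(o['tcp_pos'],o['finger_gap'],o['grasp_force'],o['contact_force'])
a=cv2.resize(im[160:270,280:400],(600,550),interpolation=2);cv2.imwrite('pics/s5.png',a[:,:,::-1])
E
```

```text
[570.09020472 -97.15167453 377.72497091] -0.06398714148110217 0.08482896556415653 [0.04264407 0.02462791 0.77867901]
```

View pics/s5.png

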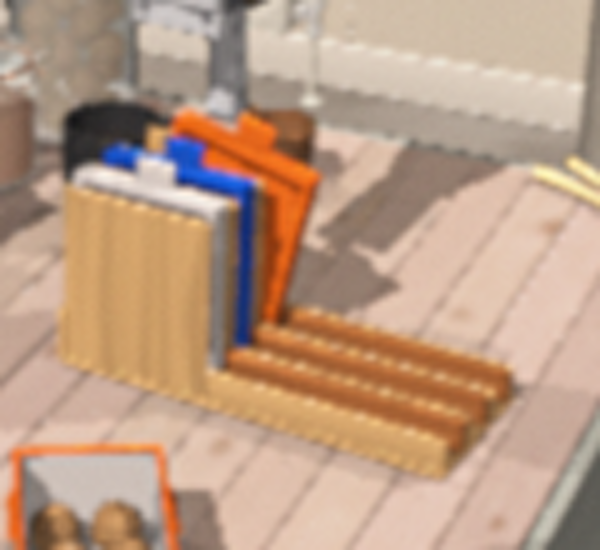

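The lid tips cleanly, now at about 13°. Continue the pull.

Request:
step_arm(steps="-1.2 0 -0.2 0 0; -1.3 0 -0.15 0 0; -1.5 0 0 0 0; -1.5 0 0 0 0; -1.6 0 0.1 0 0; -1.6 0 0.1 0 0; -1 0 0.1 0 0; 0 0 0 0 0")

```text
clock: 8.55
tcp_pos: [473.3, -87.1, 377.8]
ee_rot: [180.0, 0.0, -6.0]
contact_force: [-0.3, -0.0, 0.6]
finger_gap: 0.3
grasp_force: 0.2
```

Request:
step_arm(steps="0 0 0 0 5; 0 0 0 0 5; 0 0 0 0 5; 0 0 -1 0 5; 0 0 0 0 5")

```text
clock: 9.05
tcp_pos: [475.0, -87.1, 388.9]
ee_rot: [-180.0, -0.1, -6.0]
contact_force: [0.4, -0.7, -0.4]
finger_gap: 36.6
grasp_force: 0.2
```

```bash
python3 - <<'E'
from h import *
im,c,o=shot('side');print(o['tcp_pos'],o['finger_gap'],o['contact_force'])
a=cv2.resize(im[160:270,280:400],(480,440),interpolation=2)
im,c,o=shot('wrist','w6.png')
b=cv2.resize(im,(320,200));b=cv2.copyMakeBorder(b,0,240,0,0,0)
cv2.imwrite('pics/m6.png',np.hstack([a,b])[:,:,::-1])
E
```

```text
[475.04022362 -87.10918018 388.91975149] 36.62833507491488 [ 0.39795361 -0.68050878 -0.35126853]
```

View pics/m6.png

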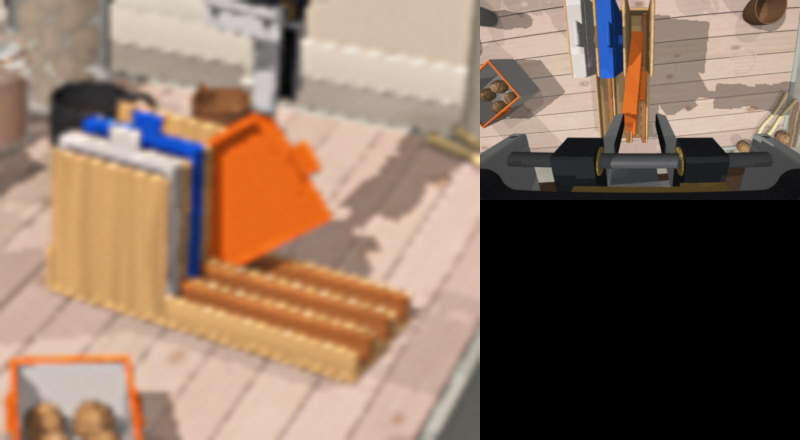

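Request:
step_arm(steps="0 0 -1.5 0 5; 0 0 -1.5 0 5; 0 0 0 0 5; 0 0 0 0 5; 0 0 0 0 5")

```text
clock: 9.65
tcp_pos: [474.3, -87.1, 416.9]
ee_rot: [-180.0, 0.1, -6.0]
contact_force: [-0.3, 0.3, -0.4]
finger_gap: 50.0
grasp_force: 0.0
```

```bash
python3 - <<'E'
from h import *
im,c,o=shot('side');print(o['tcp_pos'],o['finger_gap'],o['contact_force'])
a=cv2.resize(im[180:260,300:400],(400,320),interpolation=2)
im,c,o=shot('wrist','w7.png')
b=im[:320,200:500][:,:,:]; b=cv2.resize(b,(400,427))
a=cv2.copyMakeBorder(a,0,107,0,0,0)
cv2.imwrite('pics/m7.png',np.hstack([a,b])[:,:,::-1])
E
```

```text
[474.30948968 -87.10411856 416.93477735] 50.03539623634528 [-0.25023083  0.27624046 -0.35312008]
```

View pics/m7.png

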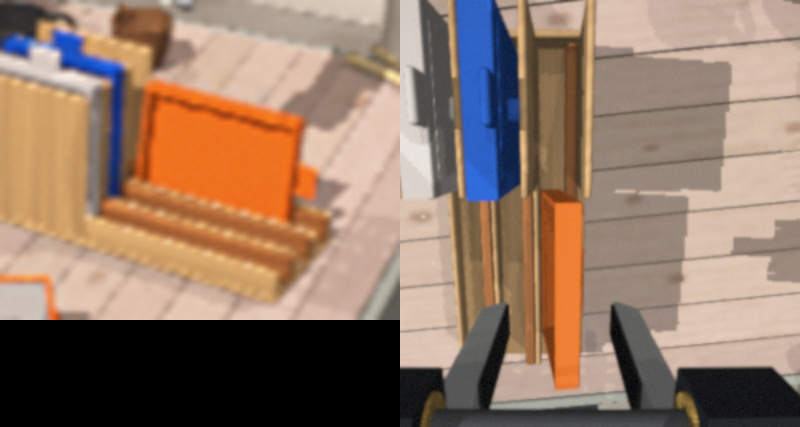

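The lid now rests on its long edge in its groove, in front of the dividers with the tab to the front. The top edge in the wrist view runs at original columns ~615–635. I'll locate it by mask; my picture views are used up, so it's numbers only from here.

```bash
python3 - <<'E'
from h import *
np.set_printoptions(precision=1,suppress=True)
im,c,o=shot('wrist')
hsv=cv2.cvtColor(im,cv2.COLOR_RGB2HSV)
l=((hsv[...,0]<13)&(hsv[...,1]>190)&(hsv[...,2]>100)).astype(np.uint8)
l[:,:290]=0;l[:,360:]=0
V=hsv[...,2]
for r in list(range(136,304,12)):
    x=np.where(l[r])[0]
    if len(x): print(r,x.min(),x.max(),V[r,x.min():x.max()+1:2].tolist())
y=np.where(l.any(1))[0];print(y.min(),y.max())
L=[];Rr=[]
for r in (160,270):
    x=np.where(l[r])[0]
    print(r,onplane(c,[(x.min(),r),(x.max()+1,r)],121).tolist())
print(onplane(c,[(322,y.min()),(325,y.max()+1)],121))
E
```

```text
148 306 329 [134, 152, 174, 151, 117, 114, 115, 113, 114, 116, 119, 119]
160 306 335 [139, 150, 141, 136, 139, 216, 240, 238, 240, 239, 239, 239, 239, 238, 238]
172 307 335 [151, 154, 157, 138, 160, 235, 239, 238, 239, 237, 240, 239, 239, 238, 230]
184 306 335 [124, 149, 157, 156, 158, 221, 239, 239, 238, 239, 239, 239, 238, 238, 236]
196 307 336 [146, 141, 150, 155, 174, 235, 239, 239, 238, 239, 239, 238, 238, 238, 216]
208 307 336 [145, 144, 155, 155, 172, 237, 239, 238, 239, 239, 239, 238, 239, 239, 207]
220 307 335 [145, 146, 155, 153, 173, 234, 239, 238, 240, 240, 239, 239, 238, 238, 212]
232 307 335 [145, 136, 155, 156, 168, 234, 239, 239, 239, 238, 239, 239, 237, 237, 188]
244 307 333 [143, 137, 138, 141, 160, 233, 238, 240, 238, 239, 239, 239, 239, 236]
256 310 333 [118, 114, 115, 211, 239, 239, 239, 239, 238, 238, 240, 238]
268 313 333 [114, 139, 232, 239, 239, 238, 239, 238, 238, 238, 233]
280 315 333 [146, 222, 229, 228, 229, 230, 230, 230, 232, 218]
143 290
160 [[514.9114908592326, -78.0198833719231, 121.0], [511.9518239623903, -106.2858340845807, 121.0]]
270 [[398.36942829206873, -71.77159675773655, 121.0], [396.04330577921166, -93.8613718850241, 121.0]]
[[529.2 -94.7 121. ]
 [371.6 -81.9 121. ]]
```

Request:
step_arm(steps="-1.3 0.3 0 0 5; -1.2 0.3 0 0 5; 0 0 3 0 5; 0 0 3 0 5; 0 0 2.5 0 5; 0 0 2 0 5; 0 0 1.2 0 5; 0 0 0 0 5")

```text
clock: 10.6
tcp_pos: [448.2, -90.6, 299.8]
ee_rot: [-180.0, 0.1, -6.0]
contact_force: [-0.6, 0.0, 1.0]
finger_gap: 50.0
grasp_force: 0.0
```

Request:
step_arm(steps="0 0 0 0 0; 0 0 0 0 0; 0 0 0 0 0; 0 0 0 0 0; 0 0 0 0 0", force=15)

```text
clock: 11.1
tcp_pos: [449.2, -90.5, 301.1]
ee_rot: [-180.0, -0.0, -6.0]
contact_force: [-0.9, 0.4, 4.4]
finger_gap: 19.6
grasp_force: 15.0
```

Request:
step_arm(steps="0 0 -1 0 0; 0 0 -2 0 0; 0 0 -3 0 0; 0 0 0 0 0; -1.5 0 0 0 0; 0 -3 0 0 0; 0 -4 0 0 0; 0 -4 0 0 0")

```text
clock: 11.9
tcp_pos: [444.3, 21.3, 360.2]
ee_rot: [180.0, 0.1, -6.0]
contact_force: [0.2, 0.2, -0.8]
finger_gap: 19.7
grasp_force: 15.0
```

Request:
step_arm(steps="0 -4 0 0 0; 3 0 0 0 0; 4 0 0 0 0; 4 0 0 0 0; 2 0 0 0 0; 0 0 0 0 0; 0 0 0 0 0")

```text
clock: 12.6
tcp_pos: [578.0, 46.7, 359.7]
ee_rot: [180.0, 0.1, -6.0]
contact_force: [-0.7, 0.2, -0.3]
finger_gap: 19.9
grasp_force: 15.0
```

```bash
python3 - <<'E'
from h import *
np.set_printoptions(precision=1,suppress=True)
im,c,o=shot('wrist','w8.png');print(o['tcp_pos'],o['finger_gap'],o['grasp_force'],o['contact_force'])
hsv=cv2.cvtColor(im,cv2.COLOR_RGB2HSV)
l=((hsv[...,0]<13)&(hsv[...,1]>190)&(hsv[...,2]>190)).astype(np.uint8)
for q in sorted(cv2.findContours(l,0,2)[0],key=cv2.contourArea)[-4:]: print(cv2.boundingRect(q),cv2.contourArea(q))
# held lid bottom from side/scene
for n in('scene','side'):
    im,c,o=shot(n,n+'8.png')
    hsv=cv2.cvtColor(im,cv2.COLOR_RGB2HSV)
    l=((hsv[...,0]<13)&(hsv[...,1]>190)&(hsv[...,2]>90)).astype(np.uint8)
    for q in sorted(cv2.findContours(l,0,2)[0],key=cv2.contourArea)[-3:]: print(n,cv2.boundingRect(q),cv2.approxPolyDP(q,3,True)[:,0].tolist())
    T=o['tcp_pos'];ex=np.array([.9945,-.1045,0])
    E=np.array([T+ex*a+[0,0,b] for a,b in((75,-180),(-75,-180),(-75,-295),(75,-295))]);print('expect',proj(c,E))
E
```

```text
[578.   46.7 359.7] 19.852615746533736 14.999284807126969 [-0.7  0.2 -0.3]
(147, 211, 60, 77) 82.0
(74, 214, 72, 52) 234.0
(305, 338, 28, 20) 447.0
(294, 128, 43, 179) 4249.0
scene (290, 199, 2, 5) [[291, 199], [290, 203]]
scene (304, 260, 2, 5) [[305, 260], [304, 264]]
scene (267, 259, 3, 6) [[269, 259], [268, 264]]
expect [[293.  170.2]
 [334.1 197.3]
 [332.4 225.8]
 [294.3 198.9]]
side (313, 258, 3, 9) [[313, 258], [314, 266]]
side (282, 258, 2, 10) [[283, 258], [283, 267]]
side (287, 194, 46, 42) [[289, 194], [287, 224], [325, 234], [325, 224], [332, 222], [326, 214], [327, 203], [309, 198], [306, 206], [300, 203], [299, 196]]
expect [[287.7 193. ]
 [325.6 203.1]
 [324.6 233. ]
 [287.8 222. ]]
```

Request:
step_arm(steps="3 0.8 0 0 0; 3.2 0 0 0 0; 0 0 2 0 0; 0 0 2 0 0; 0 0 1.2 0 0; 0 0 0.6 0 0; 0 0 0 0 0; 0 0 0 0 0")

```text
clock: 13.55
tcp_pos: [639.9, 32.5, 303.6]
ee_rot: [-180.0, -0.1, -6.0]
contact_force: [-0.8, -0.7, -0.9]
finger_gap: 19.6
grasp_force: 15.0
```

Request:
step_arm(steps="0 0 0.4 0 0; 0 0 0.2 0 0; 0 0 0 0 0; 0 0 0 0 0")

```text
clock: 13.95
tcp_pos: [639.9, 32.3, 296.8]
ee_rot: [-180.0, -0.0, -6.0]
contact_force: [-0.4, 0.1, -1.4]
finger_gap: 19.9
grasp_force: 15.0
```

Request:
step_arm(steps="0 0 0.2 0 0; 0 0 0 0 0; 0 0 0 0 0")

```text
clock: 14.25
tcp_pos: [640.1, 32.4, 295.2]
ee_rot: [-180.0, -0.1, -6.0]
contact_force: [0.4, -0.2, 4.7]
finger_gap: 19.6
grasp_force: 15.0
```

Request:
step_arm(steps="0 -0.6 0 0 3; 0 -0.6 0 0 4; 0 -0.6 0 0 5; 0 -0.6 0 0 6; 0 -0.6 0 0 7; 0 -0.6 0 0 8; 0 -0.6 0 0 9; 0 -0.6 0 0 9.4")

```text
clock: 15.05
tcp_pos: [644.9, 80.6, 294.7]
ee_rot: [-180.0, -0.0, -6.0]
contact_force: [0.5, -0.3, 0.1]
finger_gap: 80.1
grasp_force: 0.1
```

Request:
step_arm(steps="0 -0.6 0 0 9.4; 0 -0.6 0 0 9.4; 0 -0.6 0 0 9.4; 0 -0.6 0 0 9.4; 0 -0.6 0 0 9.4; 0 0 0 0 9.4; 0 0 0 0 9.4")

```text
clock: 15.75
tcp_pos: [647.9, 110.0, 294.7]
ee_rot: [180.0, 0.0, -6.0]
contact_force: [0.1, 0.4, -0.5]
finger_gap: 93.9
grasp_force: 0.0
```

```bash
cat > loc.py <<'E'
from h import *
np.set_printoptions(precision=1,suppress=True)
def comps(n,vmin=90,k=3):
    im,c,o=shot(n)
    hsv=cv2.cvtColor(im,cv2.COLOR_RGB2HSV)
    l=((hsv[...,0]<13)&(hsv[...,1]>170)&(hsv[...,2]>vmin)).astype(np.uint8)
    print(n,o['tcp_pos'],o['contact_force'])
    for q in sorted(cv2.findContours(l,0,2)[0],key=cv2.contourArea)[-k:]:
        print(cv2.contourArea(q),cv2.boundingRect(q),cv2.approxPolyDP(q,3,True)[:,0].tolist())
    return im,c,o,l
E
python3 - <<'E'
from loc import *
im,c,o,l=comps('wrist')
im,c,o,l=comps('scene')
im,c,o,l=comps('side')
E
```

```text
wrist [647.9 110.  294.7] [ 0.1  0.4 -0.5]
119.5 (308, 338, 28, 9) [[308, 338], [325, 346], [335, 338]]
233.0 (222, 337, 46, 49) [[222, 337], [261, 380], [254, 384], [266, 382], [232, 342]]
11297.5 (306, 127, 91, 181) [[396, 127], [310, 130], [327, 130], [332, 134], [332, 199], [327, 202], [326, 234], [306, 231], [306, 259], [325, 264], [326, 279], [322, 285], [327, 301], [309, 305], [306, 293], [306, 306], [367, 306], [369, 296], [385, 276]]
scene [648.  109.7 294.7] [ 0.1 -0.2  0.4]
2.0 (270, 201, 3, 3) [[272, 201]]
2.5 (305, 255, 2, 5) [[305, 255], [306, 259]]
3.0 (303, 272, 3, 4) [[305, 272], [303, 275]]
side [648.  109.6 294.7] [0.4 0.3 0.7]
72.5 (326, 232, 47, 18) [[326, 232], [371, 249], [371, 244]]
97.5 (225, 386, 27, 10) [[225, 387], [227, 391], [236, 387], [244, 395], [251, 389]]
319.0 (255, 231, 53, 42) [[256, 233], [257, 238], [257, 233], [265, 233], [284, 243], [291, 242], [289, 249], [266, 241], [285, 248], [284, 272], [283, 251], [307, 246], [306, 241], [286, 238], [278, 232]]
```

Request:
step_arm(steps="0 0 -3 0 9.4; 0 0 -4 0 9.4; 0 0 -4 0 9.4; 0 0 -4 0 9.4; 0 0 0 0 9.4; 0 0 0 0 9.4")

```text
clock: 16.5
tcp_pos: [647.9, 109.6, 445.5]
ee_rot: [-180.0, -0.1, -6.0]
contact_force: [-0.3, -0.9, 0.0]
finger_gap: 93.8
grasp_force: 0.0
```

```bash
sed -i 's/>170/>190/' loc.py; python3 - <<'E'
from loc import *
im,c,o,l=comps('wrist',90,5)
q=max(cv2.findContours(l,0,2)[0],key=cv2.contourArea)
r=cv2.minAreaRect(q);b=cv2.boxPoints(r);print(b)
for z in (20,): P=onplane(c,b,z);print(P,np.linalg.norm(P[0]-P[1]),np.linalg.norm(P[1]-P[2]))
cv2.imwrite('pics/w9.png',im[:,:,::-1])
V=cv2.cvtColor(im,cv2.COLOR_RGB2HSV)[...,2]
x,y,w,h=cv2.boundingRect(q)
for rr in range(y,y+h,10): print(rr,''.join('#' if l[rr,cc] and V[rr,cc]>200 else '+' if l[rr,cc] else '.' for cc in range(x-2,x+w+2,2)))
E
```

```text
wrist [647.9 109.6 445.5] [-0.3 -0.9  0. ]
27.5 (275, 156, 5, 14) [[276, 156], [275, 169], [279, 161]]
29.5 (306, 224, 26, 6) [[306, 226], [313, 229], [331, 225]]
49.0 (249, 244, 36, 54) [[249, 244], [283, 286], [270, 297], [284, 287]]
1006.5 (303, 151, 26, 51) [[305, 152], [304, 184], [308, 198], [303, 199], [319, 201], [326, 198], [327, 159], [316, 152]]
1257.0 (315, 124, 42, 82) [[335, 124], [335, 131], [315, 132], [337, 134], [334, 172], [341, 188], [353, 198], [353, 205], [356, 125]]
[[312.5 203.6]
 [315.3 122.6]
 [356.2 124. ]
 [353.3 205. ]]
[[607.4 124.6  20. ]
 [720.2 108.2  20. ]
 [712.6  53.5  20. ]
 [599.   65.9  20. ]] 114.02760033589604 55.17523090596078
124 ...........###########.
134 ............##########.
144 ............##########.
154 ###........######.###..
164 ...#+++#....#########..
174 ...#+++#...##########..
184 ...#+++#.....########..
194 ...#+++#..........###..
204 ....................#..
```

```bash
python3 - <<'E'
import cv2,numpy as np
im=cv2.imread('pics/w9.png');h=cv2.cvtColor(im,cv2.COLOR_BGR2HSV)
def ch(p):
    H,S,V=map(int,p)
    if H<14 and S>165: return '#' if V>205 else '+' if V>150 else '-'
    if S>120: return 'w'
    return '.' if V>110 else ' '
for r in range(100,240,4): print(r,''.join(ch(h[r,c]) for c in range(240,420,2)))
E
```

```text
100 ..........................................................................................
104 ..........................................................................................
108 ..........................................................................................
112 ..........................................................................................
116 ..........................................................................................
120 ..........................................................................................
124 .................##########################################...............................
128 .................##########################################...............................
132 .................##########################################...............................
136 .................##########################################...............................
140 .................#########################################+..   ..........................
144 .................##################################
[... 1524 characters left out ...]
##w................................
212 ..................w######################################w................................
216 ..................w######################################w................................
220 ..................w######################################.................................
224 ......   .........w######################################.................................
228 .          ......................##########.................................     .........
232              ....................##########.................................           ...
236               ...................#########w.................................             .
```

```bash
python3 - <<'E'
from loc import *
im=cv2.imread('pics/w9.png');h=cv2.cvtColor(im,cv2.COLOR_BGR2HSV)
o=robot.get_obs();c=cam('wrist',o)
m=((h[...,0]<14)&(h[...,1]>115)&(h[...,2]>110)).astype(np.uint8)
L=[];Rr=[]
for r in range(132,220,4):
    x=np.where(m[r,255:375])[0]+255;L.append((x.min(),r));Rr.append((x.max()+1,r))
T=[];B=[]
for cc in list(range(285,300,3))+list(range(335,350,3)):
    y=np.where(m[110:240,cc])[0]+110;T.append((cc,y.min()));B.append((cc,y.max()+1))
out=[]
for n,E in zip('LRTB',(L,Rr,T,B)):
    P=onplane(c,E,20)[:,:2]
    vx,vy,x,y=cv2.fitLine(P.astype(np.float32),cv2.DIST_HUBER,0,.01,.01)[:,0]
    print(n,np.degrees(np.arctan2(vy,vx))%180,x,y);out.append((x,y))
out=np.array(out)
a=np.radians(np.mean([0]));
print('mid LR',out[:2].mean(0),'mid TB',out[2:].mean(0),'w',np.linalg.norm(out[0]-out[1]),'len',np.linalg.norm(out[2]-out[3]))
E
```

```text
L 173.96228 656.2859 172.67545
R 174.12811 644.39667 58.477432
T 83.988686 718.64246 107.12608
B 83.98736 570.16406 123.198044
mid LR [650.3 115.6] mid TB [644.4 115.2] w 114.81525 len 149.34572
```

Request:
step_arm(steps="-0.4 -0.5 0 0 5; 0 0 4 0 5; 0 0 4 0 5; 0 0 4 0 5; 0 0 4 0 5; 0 0 3 0 5; 0 0 2 0 5; 0 0 0.5 0 5")

```text
clock: 17.35
tcp_pos: [643.0, 115.4, 226.2]
ee_rot: [179.9, 0.3, -5.9]
contact_force: [-0.4, 0.2, -0.0]
finger_gap: 49.8
grasp_force: 0.0
```

Request:
step_arm(steps="0 0 0.6 0 5; 0 0 0 0 5; 0 0 0 0 5")

```text
clock: 17.65
tcp_pos: [644.8, 115.4, 224.6]
ee_rot: [-180.0, -0.1, -6.0]
contact_force: [-0.5, 0.8, 0.2]
finger_gap: 49.7
grasp_force: 0.0
```

Request:
step_arm(steps="0 0 0.35 0 5; 0 0 0 0 5; 0 0 0 0 0; 0 0 0 0 0; 0 0 0 0 0; 0 0 0 0 0; 0 0 0 0 0", force=25)

```text
clock: 18.35
tcp_pos: [644.5, 115.3, 220.2]
ee_rot: [-180.0, -0.0, -6.0]
contact_force: [0.1, 0.1, 0.6]
finger_gap: 15.4
grasp_force: 25.0
```

Request:
step_arm(steps="0 0 -2 0 0; 0 0 -3 0 0; 0 0 -4 0 0; 0 0 -4 0 0; 0 0 -4 0 0; 0 0 -3 0 0; -4 0.4 0 0 0; -4 0.4 0 0 0")

```text
clock: 19.15
tcp_pos: [563.4, 115.7, 420.7]
ee_rot: [-180.0, -0.1, -6.0]
contact_force: [0.1, 0.2, -0.7]
finger_gap: 15.6
grasp_force: 25.0
```

Request:
step_arm(steps="-4 0.4 0 0 0; -4 0.4 0 0 0; -4.2 0.5 0 0 0; -0.4 -3.8 0 0 0; -0.4 -3.8 0 0 0; -0.4 -3.8 0 0 0; -0.4 -3.8 0 0 0; -0.4 -3.8 0 0 0")

```text
clock: 19.95
tcp_pos: [441.0, 307.9, 420.4]
ee_rot: [-180.0, -0.0, -6.0]
contact_force: [0.7, -0.4, -0.7]
finger_gap: 15.5
grasp_force: 25.0
```

Request:
step_arm(steps="-0.4 -3.8 0 0 0; -0.4 -3.8 0 0 0; 0 0 -4 0 0; 0 0 -4 0 0; 0 0 0 8 0; 0 0 0 8 0; 0 0 0 8 0; 0 0 0 8 0")

```text
clock: 20.75
tcp_pos: [444.5, 384.6, 488.0]
ee_rot: [178.5, 0.4, -19.9]
contact_force: [-0.2, 0.3, -1.6]
finger_gap: 15.7
grasp_force: 25.0
```

Request:
step_arm(steps="0 0 0 8 0; 0 0 0 8 0; 0 0 0 7.6 0; 0 0 0 0 0; 0 0 0 0 0; 0 0 0 0 0")

```text
clock: 21.35
tcp_pos: [449.6, 385.4, 475.0]
ee_rot: [177.0, 1.0, -27.3]
contact_force: [0.1, -0.4, -0.6]
finger_gap: 15.7
grasp_force: 25.0
```

```bash
python3 - <<'E'
from loc import *
im,c,o=shot('wrist','w10.png');print(o['tcp_pos'],o['ee_rot'],o['finger_gap'],o['grasp_force'])
P=proj(c,[(503.7,171.6,70),(586.9,215,70),(440.1,289.3,70),(523,333,70)]);print(P)
h=cv2.cvtColor(im,cv2.COLOR_RGB2HSV)
def ch(p):
    H,S,V=map(int,p)
    if H<14 and S>165: return '#' if V>205 else '+' if V>150 else '-'
    return '.' if V>110 else ' '
for r in range(0,240,5): print(r,''.join(ch(h[r,q]) for q in range(230,410,2)))
E
```

```text
[449.6 385.4 475. ] [177.    1.  -27.3] 15.743817605359645 24.999848306179047
[[436.5  55.2]
 [377.6   4.3]
 [372.1 145. ]
 [313.6 102.2]]
0 ..........................................................................................
5 ..........................................................................................
10 .......................................................................#####..............
15 ......................................................................#+   .###...........
20 ............................. ......................................##     ....###........
25 ..................................................................##.       ......###.....
30 .................................................................#......     ........###..
35 ...............................................................##..     ..    ..........##
40 ...........................................................####..     ........  ..........
45 ....... .................................................####....    ............ ........
50 ....................
[... 2876 characters left out ...]
++++++++++++++++++++++++++++++++++.
205 ..######################################++++++++++---++++++++++++++++++++++++++++++++++++.
210 ..#####################################++++++++++++-+++++++++++++++++++++++++++++++++++++.
215 ..######################################+++++++++++-++++++++++++++++++++++++++++++++++++..
220 ..####################################++++++++++++---+++++++++++++++++++++++++++++++++++..
225 ...##################################+++++++++++++--++++++++++++++++++++++++++++++++++++..
230 ...###########################...      -++++++++++--       ..+++++++++++++++++++++++++++..
235 ...##########################.         -++++++++++--         .+++++++++++++++++++++++++...
```

Request:
step_arm(steps="0 0 0 -8 0; 0 0 0 -8 0; 0 0 0 -8 0; 0 0 0 -8 0; 0 0 0 -8 0; 0 0 0 -8 0; 0 0 0 0 0; 0 0 0 0 0")

```text
clock: 22.2
tcp_pos: [450.3, 384.4, 475.2]
ee_rot: [178.7, 2.9, 20.3]
contact_force: [-0.2, -0.5, -1.7]
finger_gap: 15.6
grasp_force: 25.0
```

```bash
python3 - <<'E'
from plant import robot
import numpy as np
o=robot.get_obs();print(np.round(o['qpos'],1),np.round(o['tcp_pos'],1),np.round(o['ee_rot'],2))
E
```

```text
[ -65.8   14.9   23.6   98.1   -6.2   71.4 -110.3] [450.3 384.4 475.2] [178.75   2.88  20.28]
```

Request:
step_arm(steps="0 0 0 -8 0; 0 0 0 -8 0; 0 0 0 -8 0; 0 0 0 -8 0; 0 0 0 -8 0; 0 0 0 -8 0; 0 0 0 -8 0; 0 0 0 -8 0")

```text
clock: 23.0
tcp_pos: [449.9, 385.0, 475.0]
ee_rot: [-178.0, 2.4, 84.7]
contact_force: [-0.9, -0.1, -0.3]
finger_gap: 16.0
grasp_force: 25.0
```

Request:
step_arm(steps="0 0 0 -8 0; 0 0 0 -8 0; 0 0 0 -8 0; 0 0 0 -8 0; -3.3 -1.8 0 0 0; -3.3 -1.8 0 0 0; -3.3 -1.8 0 0 0; -3.3 -1.8 0 0 0")

```text
clock: 23.8
tcp_pos: [444.5, 233.3, 481.1]
ee_rot: [-177.0, 1.0, 116.4]
contact_force: [-0.1, -0.1, -0.3]
finger_gap: 15.3
grasp_force: 25.0
```

Request:
step_arm(steps="-3.3 -1.8 0 0 0; -3.3 -1.8 0 0 0; -3.3 -1.8 0 0 0; -1.5 2.8 0 0 0; -1.5 2.8 0 0 0; -1.5 2.8 0 0 0; -1.5 2.8 0 0 0; 0 0 0 0 0")

```text
clock: 24.6
tcp_pos: [570.5, 118.5, 479.8]
ee_rot: [-177.0, 1.1, 116.3]
contact_force: [-0.7, -0.0, -1.2]
finger_gap: 15.8
grasp_force: 25.0
```

Request:
step_arm(steps="0 0 0 0 0; 0 0 0 0 0")

```text
clock: 24.8
tcp_pos: [567.3, 118.7, 480.6]
ee_rot: [-177.0, 1.0, 116.5]
contact_force: [-0.6, -0.7, -1.0]
finger_gap: 15.8
grasp_force: 25.0
```

```bash
python3 - <<'E'
from loc import *
im,c,o=shot('wrist','w11.png');print(np.round(o['qpos'],1),o['tcp_pos'],np.round(o['ee_rot'],2),o['finger_gap'],o['grasp_force'])
P=proj(c,[(503.7,171.6,70),(586.9,215,70),(440.1,289.3,70),(523,333,70)]);print(P)
h=cv2.cvtColor(im,cv2.COLOR_RGB2HSV)
def ch(p):
    H,S,V=map(int,p)
    if H<14 and S>165: return '#' if V>205 else '+' if V>150 else '-'
    return '.' if V>110 else ' '
for r in range(0,240,5): print(r,''.join(ch(h[r,q]) for q in range(230,410,2)))
E
```

```text
[-37.   13.1  22.2  99.3  -3.6  71.3  12.5] [567.3 118.7 480.6] [-177.     0.9  116.5] 15.750598869908313 24.99989479780197
[[309.5 112.7]
 [383.1 111.5]
 [304.8  -4.5]
 [385.3  -7.8]]
0 ......................................##                                     -#...........
5 ......................................+#                                     -#...........
10 ......................................+#                              ....   -#...........
15 ......................................+#......       .......        .  ....  -#...........
20 ..................................... +#....       .   ....    . . ..   ..   +#...........
25 .................................... .+#...     ....    ...       ..    ..   +#...........
30 ..................................  ...#....    . ....  ...            ...   +#...........
35 .................................  ...+#.....      ..  ......        .....   +#+..........
40 ................................ ....-+#.......     ......................  .###..........
45 ...............................  ....-+#............................
[... 2922 characters left out ...]
##################################.
205 .####################################+++###########+#####################################.
210 .+##################################++++###########+#####################################.
215 ..##################################++++###########+####################################..
220 ..##################################++++###########+####################################..
225 ..##################################+--+###########+#.##################################..
230 ..+###########################........ -+##########- ........###########################..
235 ..+#########################.......... -+#########+- .........##########################..
```

```bash
cat > tub.py <<'E'
from loc import *
def fit(P):
    vx,vy,x,y=cv2.fitLine(P.astype(np.float32),cv2.DIST_HUBER,0,.01,.01)[:,0];return np.array([x,y]),np.array([vx,vy])
im=cv2.imread('pics/w11.png');h=cv2.cvtColor(im,cv2.COLOR_BGR2HSV);o=robot.get_obs();c=cam('wrist',o)
m=(h[...,0]<14)&(h[...,1]>140)
L=[];Rr=[];B=[]
for r in list(range(0,34,3))+list(range(78,105,3)):
    x=np.where(m[r,290:345])[0]+290
    if len(x):L.append((x.min(),r))
    x=np.where(m[r,345:400])[0]+345
    if len(x):Rr.append((x.max()+1,r))
for cc in range(314,370,4):
    y=np.where(m[95:121,cc])[0]+95
    if len(y):B.append((cc,y.max()+1))
print(L,Rr,B)
out=[]
for E in (L,Rr,B):
    p,v=fit(onplane(c,E,70)[:,:2]);out.append((p,v));print(p,np.degrees(np.arctan2(v[1],v[0]))%180)
a=[np.arctan2(v[1],v[0])%np.pi for p,v in out[:2]]+[(np.arctan2(out[2][1][1],out[2][1][0])+np.pi/2)%np.pi]
yaw=np.mean(a);e=np.array([np.cos(yaw),np.sin(yaw)]);n=np.array([-e[1],e[0]])
print('width',(out[0][0]-out[1][0])@n)
mid=(out[0][0]@n+out[1][0]@n)/2
C=n*mid+e*(out[2][0]@e+69)
print('yaw',np.degrees(yaw),'centre',C)
R0=R.from_euler('xyz',o['ee_rot'],degrees=True).as_matrix()
lid=o['tcp_pos']+R0@[0,0,219];print('lid origin est',lid,'tool z',R0[:,2],'tool x',R0[:,0])
E
python3 tub.py
```

```text
[(np.int64(305), 0), (np.int64(306), 3), (np.int64(306), 6), (np.int64(306), 9), (np.int64(306), 12), (np.int64(306), 15), (np.int64(306), 18), (np.int64(306), 21), (np.int64(306), 24), (np.int64(306), 27), (np.int64(306), 30), (np.int64(306), 33), (np.int64(308), 78), (np.int64(308), 81), (np.int64(308), 84), (np.int64(308), 87), (np.int64(308), 90), (np.int64(308), 93), (np.int64(308), 96), (np.int64(309), 99), (np.int64(309), 102)] [(np.int64(388), 0), (np.int64(388), 3), (np.int64(388), 6), (np.int64(388), 9), (np.int64(388), 12), (np.int64(388), 15), (np.int64(388), 18), (np.int64(387), 21), (np.int64(388), 24), (np.int64(388), 27), (np.int64(388), 30), (np.int64(389), 33), (np.int64(386), 78), (np.int64(386), 81), (np.int64(386), 84), (np.int64(386), 87), (np.int64(386), 90), (np.int64(386), 93), (np.int64(386), 96), (np.int64(386), 99), (np.int64(386), 102)] [(314, np.int64(113)), (318, np.int64(113)), (322, np.int64(112)), (326, np.int64(112)), (330, np.int64(112)), (334, np.int64(112)), (338, np.int64(112)), (342, np.int64(112)), (346, np.int64(112)), (350, np.int64(112)), (354, np.int64(111)), (358, np.int64(111)), (362, np.int64(111)), (366, np.int64(111))]
[469.9 234. ] 117.76361
[563.4 265.3] 118.29028
[538.6 190.4] 28.873974
width 97.179375
yaw 118.309296 centre [513.6 255.3]
lid origin est [558.6 110.4 262.2] tool z [-0. -0. -1.] tool x [-0.4  0.9 -0. ]
```

```bash
cat >> tub.py <<'E'
print('----');np.set_printoptions(precision=3,suppress=True)
# lid in tool frame from w11
def tool(uv,zt):
    K,k,_=c;p=cv2.undistortPoints(np.array(uv,float).reshape(-1,1,2),K,np.array([k,0,0,0.]))[:,0]
    H=np.array(robot.camera_info('wrist')['hand_eye']);d=np.c_[p,np.ones(len(p))]@H[:3,:3].T
    return (H[:3,3]+d*((zt-H[2,3])/d[:,2])[:,None])[:,:2]
l=[];r=[];t=[]
for q in range(140,215,5):
    x=np.where(m[q,200:440])[0]+200;l.append((x.min(),q));r.append((x.max()+1,q))
for q in range(250,400,10):
    y=np.where(m[117:140,q])[0]+117;t.append((q,y.min()))
for E in (l,r,t):
    p,v=fit(tool(E,200));print(p,np.degrees(np.arctan2(v[1],v[0]))%180)
dyaw=float(np.degrees(yaw))-np.degrees(np.arctan2(R0[1,0],R0[0,0]))
print('turn tool z',-dyaw,'tool z axis',R0[:,2])
for z in (110,66):
    print(z,'tool shift cm',R0.T@(np.array([C[0],C[1],z])-(o['tcp_pos']+R0@[0,0,220]))/10)
E
python3 tub.py | sed '1,/----/d'
```

```text
[ 42.984 -62.815] 30.714918
[42.955 58.36 ] 0.34262034
[74.978 -0.743] 90.22926
turn tool z -1.7298456241029925 tool z axis [-0.039 -0.038 -0.998]
110 tool shift cm [15.218  3.241 14.717]
66 tool shift cm [15.291  3.471 19.11 ]
```

Request:
step_arm(steps="0 0 4 0 0; 0 0 4 0 0; 0 0 2.5 0 0; 3.8 0.8 0 0 0; 3.8 0.8 0 0 0; 3.8 0.8 0 0 0; 3.8 0.8 0 0 0; 0 0 0 -1.7 0")

```text
clock: 25.65
tcp_pos: [521.6, 270.4, 371.7]
ee_rot: [-177.0, 0.7, 118.7]
contact_force: [0.6, -0.4, 0.3]
finger_gap: 15.6
grasp_force: 25.0
```

Request:
step_arm(steps="0 0 2 0 0; 0 0 2 0 0; 0 0 0 0 0; 0 0 0 0 0; 0 0 0 0 0")

```text
clock: 26.15
tcp_pos: [522.8, 263.3, 332.8]
ee_rot: [-177.0, 0.9, 118.3]
contact_force: [1.3, -0.4, -0.6]
finger_gap: 15.8
grasp_force: 25.0
```

```bash
cat > go.py <<'E'
from loc import *
np.set_printoptions(precision=3,suppress=True)
o=robot.get_obs();R0=R.from_euler('xyz',o['ee_rot'],degrees=True).as_matrix()
C=[513.6,255.3];z=66
print(o['tcp_pos'],o['ee_rot'],'turn',-(118.3-np.degrees(np.arctan2(R0[1,0],R0[0,0]))), R0.T@(np.array([C[0],C[1],z])-(o['tcp_pos']+R0@[0,0,220]))/10)
E
python3 go.py
```

```text
[522.765 263.321 332.826] [-177.048    0.861  118.324] turn 0.023953109202466294 [0.13  0.189 4.709]
```

Request:
step_arm(steps="0.13 0.19 0 0 0; 0 0 1.5 0 0; 0 0 1.2 0 0; 0 0 0.7 0 0; 0 0 0 0 0; 0 0 0 0 0; 0 0 0 0 0")

```text
clock: 26.85
tcp_pos: [522.4, 264.1, 297.8]
ee_rot: [-177.0, 0.9, 118.3]
contact_force: [-0.8, 0.5, -1.4]
finger_gap: 16.0
grasp_force: 25.0
```

```bash
python3 go.py
```

```text
[522.406 264.094 297.771] [-176.984    0.876  118.335] turn 0.035021181571863735 [-0.002  0.029  1.21 ]
```

Request:
step_arm(steps="0 0 0.4 0 0; 0 0 0.3 0 0; 0 0 0 0 0; 0 0 0 0 0")

```text
clock: 27.25
tcp_pos: [521.9, 263.8, 290.4]
ee_rot: [-177.0, 0.9, 118.3]
contact_force: [-0.0, -0.1, -0.5]
finger_gap: 15.7
grasp_force: 25.0
```

Request:
step_arm(steps="0 0 0.3 0 0; 0 0 0 0 0; 0 0 0 0 0")

```text
clock: 27.55
tcp_pos: [521.8, 263.7, 287.4]
ee_rot: [-177.0, 0.9, 118.3]
contact_force: [0.2, 0.6, -0.3]
finger_gap: 15.4
grasp_force: 25.0
```

Request:
step_arm(steps="0 0 0.2 0 0; 0 0 0 0 0; 0 0 0 0 0")

```text
clock: 27.85
tcp_pos: [521.8, 263.6, 285.5]
ee_rot: [-177.0, 0.9, 118.3]
contact_force: [0.1, -0.1, -1.4]
finger_gap: 15.5
grasp_force: 25.0
```

```bash
python3 go.py
```

```text
[521.785 263.622 285.473] [-176.96     0.878  118.341] turn 0.0406351376973646 [-0.008  0.05  -0.022]
```

Request:
step_arm(steps="0 0 0.2 0 0; 0 0 0 0 0; 0 0 0 0 0")

```text
clock: 28.15
tcp_pos: [521.7, 263.6, 283.5]
ee_rot: [-177.0, 0.9, 118.3]
contact_force: [0.4, 0.1, -1.4]
finger_gap: 15.8
grasp_force: 25.0
```

Request:
step_arm(steps="0 0 0.2 0 0; 0 0 0 0 0; 0 0 0 0 0")

```text
clock: 28.45
tcp_pos: [521.5, 263.5, 281.4]
ee_rot: [-176.9, 0.9, 118.3]
contact_force: [-0.6, 0.6, -1.1]
finger_gap: 15.8
grasp_force: 25.0
```

Request:
step_arm(steps="0 0 0.2 0 0; 0 0 0 0 0; 0 0 0 0 0")

```text
clock: 28.75
tcp_pos: [521.4, 263.4, 279.4]
ee_rot: [-176.9, 0.9, 118.3]
contact_force: [-0.3, -0.1, -1.7]
finger_gap: 16.0
grasp_force: 25.0
```

Request:
step_arm(steps="0 0 0.2 0 0; 0 0 0 0 0; 0 0 0 0 0")

```text
clock: 29.05
tcp_pos: [521.5, 263.3, 277.7]
ee_rot: [-177.0, 0.9, 118.3]
contact_force: [-1.2, 0.3, 4.6]
finger_gap: 15.8
grasp_force: 25.1
```

Request:
step_arm(steps="0 0 0.2 0 0; 0 0 0 0 0; 0 0 0 0 0")

```text
clock: 29.35
tcp_pos: [521.5, 263.1, 275.7]
ee_rot: [-177.0, 0.9, 118.3]
contact_force: [-1.4, -1.0, 4.9]
finger_gap: 15.5
grasp_force: 25.0
```

```bash
python3 go.py; python3 - <<'E'
from loc import *
o=robot.get_obs();R0=R.from_euler('xyz',o['ee_rot'],degrees=True).as_matrix()
for n in('scene','side'):
    im,c,_=shot(n,n+'12.png')
    t=o['tcp_pos']
    W=lambda x,y,z:t+R0@[x,y,220-z]
    names=['lid top/bot corners']
    print(n,proj(c,[W(x,y,z) for x,y in((75,57),(75,-57),(-75,57),(-75,-57)) for z in(20,0)]).round(0).tolist())
    h=cv2.cvtColor(im,cv2.COLOR_RGB2HSV)
    u=proj(c,[W(0,0,0)])[0].astype(int)
    for r in range(u[1]-36,u[1]+50,2):
        print(r,''.join('#' if h[r,q,0]<14 and h[r,q,1]>165 and h[r,q,2]>205 else '+' if h[r,q,0]<14 and h[r,q,1]>165 else '.' if h[r,q,2]>140 else ' ' for q in range(u[0]-45,u[0]+45)))
E
```

```text
[521.454 263.114 275.703] [-176.974    0.875  118.332] turn 0.03163918778236052 [ 0.005  0.047 -1.001]
scene [[253.0, 295.0], [254.0, 299.0], [300.0, 301.0], [301.0, 305.0], [267.0, 244.0], [268.0, 249.0], [310.0, 248.0], [310.0, 253.0]]
239                   . .   .   .....  .......     ..                                         
241                             ...  .... ....    .... .                           .          
243                              .............. ..........                        ...         
245                                                 . ....                        ...         
247           .....  .  ....                                                                  
249 ...                .....              ++.+            +++                    .            
251  ...                                   ++            +#..+.+.+.                           
253   ..        .........                                    ++++++                           
255     .   ...............                                                                   
257 ...
[... 6741 characters left out ...]
...................................
299 ..........................................................................................
301 ..........................................................................................
303 ..........................................................................................
305 ..........................................................................................
307 ..........................................................................................
309 ..........................................................................................
311 ..........................................................................................
```

Request:
step_arm(steps="0 0 0 0 4; 0 0 0 0 4; 0 0 0 0 4; 0 0 -2 0 4; 0 0 -2 0 4; 0 0 0 0 0; 0 0 0 0 0; 0 0 0 0 0")

```text
clock: 30.25
tcp_pos: [522.7, 264.7, 314.7]
ee_rot: [-176.9, 0.9, 118.3]
contact_force: [0.5, 0.5, -0.2]
finger_gap: 19.9
grasp_force: 0.0
```

Request:
step_arm(steps="0 0 0 0 0; 0 0 0 0 0; 0 0 1 0 0; 0 0 0.7 0 0; 0 0 0 0 0; 0 0 0 0 0")

```text
clock: 30.85
tcp_pos: [522.2, 264.0, 298.1]
ee_rot: [-176.9, 0.9, 118.3]
contact_force: [0.6, 0.7, -0.1]
finger_gap: 0.6
grasp_force: 0.0
```

Request:
step_arm(steps="0 0 0.3 0 0; 0 0 0 0 0; 0 0 0.2 0 0; 0 0 0 0 0; 0 0 0 0 0")

```text
clock: 31.35
tcp_pos: [522.1, 263.9, 293.5]
ee_rot: [-177.0, 0.9, 118.3]
contact_force: [0.4, 1.0, -0.2]
finger_gap: 0.4
grasp_force: 0.0
```

Request:
step_arm(steps="0 0 0.2 0 0; 0 0 0 0 0; 0 0 0.2 0 0; 0 0 0 0 0; 0 0 0 0 0")

```text
clock: 31.85
tcp_pos: [521.9, 263.8, 289.5]
ee_rot: [-177.0, 0.9, 118.3]
contact_force: [0.2, -0.1, 0.7]
finger_gap: 0.4
grasp_force: 0.0
```

Request:
step_arm(steps="0 0 0.2 0 0; 0 0 0 0 0; 0 0 0 0 0")

```text
clock: 32.15
tcp_pos: [521.8, 263.7, 287.5]
ee_rot: [-177.0, 0.9, 118.3]
contact_force: [-0.2, -0.3, 0.2]
finger_gap: 0.9
grasp_force: 0.0
```

Request:
step_arm(steps="0 0 0.2 0 0; 0 0 0 0 0; 0 0 0 0 0")

```text
clock: 32.45
tcp_pos: [521.8, 263.6, 285.5]
ee_rot: [-177.0, 0.9, 118.3]
contact_force: [0.3, 0.4, 0.4]
finger_gap: 0.5
grasp_force: 0.1
```

Request:
step_arm(steps="0 0 0.15 0 0; 0 0 0 0 0; 0 0 0 0 0")

```text
clock: 32.75
tcp_pos: [521.8, 263.5, 285.1]
ee_rot: [-177.0, 0.9, 118.3]
contact_force: [-5.2, -2.4, 18.2]
finger_gap: 0.4
grasp_force: 9.6
```

Request:
step_arm(steps="0 0 0.15 0 0; 0 0 0 0 0; 0 0 0 0 0")

```text
clock: 33.05
tcp_pos: [521.8, 263.4, 284.8]
ee_rot: [-177.0, 0.8, 118.3]
contact_force: [-11.8, -5.5, 42.8]
finger_gap: 0.2
grasp_force: 20.9
```

Request:
step_arm(steps="0 0 -1 0 0; 0 0 -1 0 0; 0 2 0 0 0; 0 2 0 0 0; 0 0 1 0 0; 0 0 1 0 0; 0 0 0 0 0; 0 0 0 0 0")

```text
clock: 33.85
tcp_pos: [556.3, 282.1, 280.1]
ee_rot: [-176.9, 0.9, 118.3]
contact_force: [-0.2, 0.1, 0.7]
finger_gap: 0.5
grasp_force: 0.0
```

```bash
cat > tip.py <<'E'
from loc import *
o=robot.get_obs();R0=R.from_euler('xyz',o['ee_rot'],degrees=True).as_matrix()
print('tips',[ (o['tcp_pos']+R0@[x,y,199]).round(1).tolist() for x,y in((0,0),(8,12.5),(8,-12.5),(-8,12.5),(-8,-12.5))])
E
python3 tip.py
```

```text
tips [[548.3, 274.3, 81.4], [555.4, 287.2, 80.6], [533.5, 275.4, 81.9], [563.0, 273.1, 80.8], [541.1, 261.3, 82.2]]
```

Request:
step_arm(steps="0 0 0.3 0 0; 0 0 0 0 0; 0 0 0.2 0 0; 0 0 0 0 0; 0 0 0 0 0")

```text
clock: 34.35
tcp_pos: [556.6, 282.2, 275.4]
ee_rot: [-177.0, 0.9, 118.3]
contact_force: [0.2, 0.3, 0.5]
finger_gap: 0.0
grasp_force: 0.0
```

Request:
step_arm(steps="0 0 0.15 0 0; 0 0 0 0 0; 0 0 0 0 0")

```text
clock: 34.65
tcp_pos: [556.5, 282.2, 273.8]
ee_rot: [-177.0, 0.9, 118.3]
contact_force: [-0.1, -0.4, -0.2]
finger_gap: 0.2
grasp_force: 0.0
```

Request:
step_arm(steps="0 0 0.15 0 0; 0 0 0 0 0; 0 0 0 0 0")

```text
clock: 34.95
tcp_pos: [556.6, 282.2, 273.1]
ee_rot: [-177.0, 0.9, 118.3]
contact_force: [-3.9, -2.0, 12.1]
finger_gap: 0.4
grasp_force: 5.7
```

```bash
python3 tip.py
```

```text
tips [[548.9, 274.6, 74.4], [556.1, 287.5, 73.7], [534.1, 275.7, 75.0], [563.7, 273.5, 73.9], [541.7, 261.6, 75.2]]
```

Request:
step_arm(steps="0 0 -1.2 0 0; 0 0 -1.3 0 0; 0 -4 0 0 0; 0 -4 0 0 0; 0 0 1 0 0; 0 0 1 0 0; 0 0 0 0 0; 0 0 0 0 0")

```text
clock: 35.75
tcp_pos: [487.1, 244.8, 281.5]
ee_rot: [-177.0, 0.9, 118.3]
contact_force: [-0.1, -0.3, 0.5]
finger_gap: 0.4
grasp_force: 0.0
```

```bash
python3 tip.py
```

```text
tips [[479.2, 237.1, 82.8], [486.4, 250.0, 82.0], [464.4, 238.2, 83.4], [494.0, 236.0, 82.3], [472.0, 224.1, 83.6]]
```

Request:
step_arm(steps="0 0 0.3 0 0; 0 0 0 0 0; 0 0 0.3 0 0; 0 0 0 0 0; 0 0 0 0 0")

```text
clock: 36.25
tcp_pos: [486.2, 244.2, 275.6]
ee_rot: [-177.0, 0.9, 118.3]
contact_force: [0.4, -0.0, -0.6]
finger_gap: 0.3
grasp_force: 0.0
```

Request:
step_arm(steps="0 0 0.15 0 0; 0 0 0 0 0; 0 0 0 0 0")

```text
clock: 36.55
tcp_pos: [486.1, 244.2, 274.2]
ee_rot: [-177.0, 0.9, 118.3]
contact_force: [-0.0, -0.5, 0.1]
finger_gap: 0.4
grasp_force: 0.0
```

Request:
step_arm(steps="0 0 0.15 0 0; 0 0 0 0 0; 0 0 0 0 0")

```text
clock: 36.85
tcp_pos: [486.1, 244.1, 273.1]
ee_rot: [-177.0, 0.9, 118.3]
contact_force: [-2.9, -1.2, 10.2]
finger_gap: 0.5
grasp_force: 5.1
```

```bash
python3 tip.py
```

```text
tips [[478.3, 236.5, 74.4], [485.5, 249.5, 73.7], [463.6, 237.7, 75.0], [493.1, 235.4, 73.9], [471.2, 223.6, 75.2]]
```

Both long sides meet the fingertip at the same height (74 mm), so the lid is home and level. Retract and hand in.

Request:
step_arm(steps="0 0 -2 0 0; 0 0 -3 0 0; 0 0 -3 0 0; 0 0 0 0 0; 0 0 0 0 0; 0 0 0 0 0")

```text
clock: 37.45
tcp_pos: [488.8, 247.1, 351.7]
ee_rot: [-176.9, 0.9, 118.3]
contact_force: [-0.1, -0.2, 0.1]
finger_gap: 0.5
grasp_force: 0.0
```

```bash
python3 -c "
from plant import robot
o=robot.get_obs();print(o['tcp_pos'],o['contact_force'],o['clock'])
print(robot.hand_in())"
```

```text
[488.83111443 247.09149288 351.70184727] [-0.08303121 -0.19177568  0.12824361] 37.45
the job is handed in; nothing more can be done
None
```

The orange lid is pressed home and level on the tub (both long sides met the fingertip at the same height), everything is let go, and the job was handed in at 37.5 s; the first pull slid the lid forward upright, so I put it back and tipped it on the second pull, and the hand-in returned no verdict.

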